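# Load two pulled drives into the spring magazine

### The arm

A 6-joint arm with a two-finger parallel gripper is mounted at the origin on the work surface. World frame = base frame: x ahead of the robot, y to its left, z up, the work surface at z = 0. Lengths are in m, angles in rad, forces in N, time in s.
With the tool pointing down it reaches from about 0.35 to 0.85 m from the base axis. Payload 8.1 kg.
Tool frame: the origin (TCP) lies at the centre of the arm's flange, where the gripper is bolted on; the fingertips stand 186 mm ahead of it and the grasp point (between the pads) lies 167 mm ahead of it (robot.nose_length is the distance from the TCP to the fingertips, in m); z points along the fingers, x is the direction in which the jaws open and shut, and the axes are right-handed (so a half turn about z gives the same grasp; the last joint's range is limited). The gripper opens to 93 mm and grips with 3 to 60 N. Pads are 15 mm wide; open, the fingers measure 128 mm over their backs; the gripper's body (75 mm by 188 mm) begins 65 mm behind the grasp point.
Start: joints at [-1.269, 0.13, 1.488, -0, 1.523, -0.085], TCP at [0.226, -0.556, 0.405] pointing down, gripper open.
Joint ranges: [-2.96, 2.96], [-0.89, 2.26], [0.02, 2.5], [-1.34, 4.48], [0, 2.73], [-2.66, 2.66]. Speed limits (rad/s): [2.39, 2.39, 2.79, 3.14, 3.14, 3.14].

### API

Orientations are given as a rotation vector (axis times angle).
In Python, from plant import robot gives the robot as it stands.
- The arm moves only by the tool arm_command, never from a script. Its argument "motion" is a list of rows, each an object with "slide": the shift along the tool's x, y, z each as a share of 0.4 m, from -1 to 1, a list of three; "turn": the turn, a rotation vector about the tool's x, y, z each as a share of 0.5 rad, from -1 to 1, a list of three. A call has exactly 5 rows; each row shifts and turns the commanded pose from where the row before left it, along the tool's axes as they then stand; what a row does not reach is not made up. A row lasts 1/12 s, in which the tool goes at most 41.7 mm and 7.16 degrees, less where a joint would pass 70% of its speed; a pose out of reach is approached as far as the arm can. A call with a number of a shift or a turn outside -1 to 1 is refused whole. A call with a gripper value outside its range is refused whole. "gripper" is the opening in per cent of the stroke, from 0 (shut) to 100 (fully open), set as the call begins (left out, the last holds). The fingers move at their own pace and stop on an object; "grip_force" is the grip in N (left out, the last holds). Time passes only in rows, so rows that do not move let the fingers close, or fill a call up. It gives the time, the measured TCP pose, the force and the opening at its end, in the units of the state.
- robot.read_state(): the state, without advancing time (a new reading comes with each control period).
- robot.read_camera(name): name is "scene" or "side" or "wrist"; returns a dict with "pixels" (480x640x3 uint8, blue, green, red), "intrinsics" (3x3 intrinsics, pixels), "T" (4x4, takes a point from camera to world coordinates). Camera axes: x right, y down, z forward; pixel columns grow to the right and rows downward; lengths in m; the calibration is good to about 2 mm. A picture is of the moment at which its call begins. There is no depth.
- robot.close_job(): hands the job in, once; it reports no verdict.
The state is a dict: "t": time; "q": joint angles; "dq": joint speeds; "joint_torque": joint torques, N m; "tool_pos": TCP position; "orientation": TCP orientation; "force": force on the tool from outside, world axes, zero at the start; "wrist_torque": the same for the moment, N m; "opening": finger opening in m.
Only numpy, scipy, OpenCV 4.12 (cv2) and the standard library are available. Lean on these libraries where they do the work, as an engineer would, in place of code of your own. Each camera call takes 0.05 s, during which the arm holds its last target.

### The job

Load the two small drives that lie on the magazine's tray into its mouth, one at a time: push the drive nearer the mouth along the tray until it lies over the mouth, press it down on the sprung platform until both side catches snap in over it, then do the same with the other drive on top of it. Leave both drives lying flat in the magazine, held down under the shut catches, and do not move the other things on the table.

Things in the scene. Friction and masses are not known exactly. Their poses are not given: they have to be found in the camera images.
- magazine: Grey and aluminium spring magazine, fixed: 156 mm wide (x), y -220 to +167 mm. Origin: on the table, mid width; z up. A flat tray, its top 85 mm above the table, runs along y from its open end (y -220 mm) to the mouth, a rectangular well at the +y end. 12 mm high rails flank it, 132 mm apart; from y 23 to 83 mm they funnel to 105 mm. An end stop behind the mouth (face at y 157 mm) rises 22 mm.
- mouth (a point): Centre of the mouth, at the height of the tray's top. The mouth is 105 mm (magazine x) by 74 mm (magazine y, 83 to 157 mm): a drive fits with 2 mm to spare on every side. Below it waits a black sprung platform, 5 mm under the tray's top. A drive pushed over the mouth against the end stop drops about 4 mm in and rests there, ready to be pressed down at its middle.
- platform (a joint): Depth of the sprung platform, m: 0 at the top (empty), about 0.024 with one drive caught, 0.039 with two, 0.050 bottomed. Spring 4 N at 0, then 150 N/m; with the catches a press takes about 8 to 18 N. On release a caught drive springs up against the catches and stays; the second drive goes on top of it and pushes it farther down.
- catch_near (a joint): Outward travel, m, of the brass catch along the mouth's magazine -x side: 0 sprung in (shut), up to 0.010 out. Shut, it stands about 6 mm in over the mouth. A drive pressed down spreads it by its sloping top; it snaps in above the drive once the drive's top is below its flat underside, 14 mm under the tray's top (press 3 to 5 mm further to be sure).
- catch_far (a joint): The same for the catch on the magazine's +x side.
- drive_a: Aluminium disk drive, 100 (its x) x 70 (its y) x 15 mm, plain paper label on top; it lies flat on the tray, nearer the mouth, its 100-mm side across the tray, a few degrees and up to about 1 cm off line. Mass about 0.2 kg. Origin: centre of its underside; z up.
- drive_b: A second, identical drive, lying on the tray behind the first, nearer the tray's open end, at least 45 mm clear of the first. Origin: centre of its underside; z up.
- big_drive: bystander: larger dark drive, 147 x 102 x 26 mm, lying flat on the table. Leave it where it is
- screwdriver: bystander: blue-handled screwdriver, 190 mm, lying on the table. Leave it where it is
- wrench: bystander: steel wrench, 170 mm, lying on the table. Leave it where it is
- screw_tray: bystander: open grey plastic tray, 110 x 80 x 28 mm. Leave it where it is
- cleaner_can: bystander: standing can, 60 mm diameter, 150 mm high. Leave it where it is
- torch: bystander: black torch, 133 mm long, up to 42 mm thick, lying. Leave it where it is
- filler_panel: bystander: flat black strip, 200 x 45 x 12 mm, lying. Leave it where it is
There are look-alikes about, which are no part of the job. Leave any blue look-alike of the drive_b alone.

How it is judged:
On the way, in this order (a step that is already met when the one before it is completed fails the run):
1. drive nearer the mouth pressed down and caught under both catches, the other not yet in (z of drive_a in the frame of magazine below 0.058 m and horizontal distance between drive_a and mouth below 0.01 m and value of joint each of catch_near, catch_far below 0.002 m and not (z of drive_b in the frame of magazine below 0.058 m and horizontal distance between drive_b and mouth below 0.01 m)), for 0.1 s.
2. the other drive pressed down on top of it and caught under both catches (z of each of drive_b, drive_a in the frame of magazine below 0.058 m and horizontal distance between each of drive_b, drive_a and mouth below 0.01 m and value of joint each of catch_near, catch_far below 0.002 m), for 0.1 s.
At the end, for the whole second after the job is handed in: Both drives lie in the mouth (centre within 10 mm of the mouth's centre), flat (within 0.08 rad), below the catches (underside more than 27 mm below the tray's top), platform 34 to 44 mm down, both catches within 2 mm of shut, drives at rest (all of step 2 and angle between each of drive_a, drive_b's own z axis and vertical below 0.08 rad and value of joint platform between 0.034 and 0.044 m and linear speed of each of drive_a, drive_b below 0.02 m/s); the robot touches nothing.
It fails at once if another thing on the table was moved more than 30 mm (distance of any of big_drive, screwdriver, wrench, screw_tray, cleaner_can, torch, filler_panel from where it was at the start of the episode above 0.03 m).
It also fails if it takes over 62 s, if anything falls off the work surface, if the arm or the gripper's body presses on something with over 40 N, if the wrist force passes 120 N, or if a joint passes its speed limit or range.

## Working session

There is one attempt and no reset: what is moved stays moved. The work goes in short steps, Python scripts to look and compute and a tool call to move; the robot and the scene stay as the last step left them, time stands still between calls to the robot, and variables do not carry over. Pictures are saved under pics/ and viewed, and the job is handed in when it is done.

Besides the shell and the picture viewer there is one more tool, called after "Request:" as name(argument=value, ...) on one line, values as JSON. arm_command: Moves the arm, as the interface text tells. Shift numbers are shares of 0.4 m and turn numbers shares of 0.5 rad, none past 1 either way. Its arguments: {"type":"object","properties":{"motion":{"type":"array","items":{"type":"object","properties":{"slide":{"type":"array","items":{"type":"number"}},"turn":{"type":"array","items":{"type":"number"}}}}},"gripper":{"type":"number"},"grip_force":{"type":"number"}},"required":["motion"]}

```bash
ls; mkdir -p pics; python3 - <<'E'
from plant import robot
import cv2,numpy as np
print(robot.read_state())
for n in ["scene","side","wrist"]:
    c=robot.read_camera(n); cv2.imwrite(f"pics/{n}0.png",c["pixels"]); np.savez(f"pics/{n}0.npz",K=c["intrinsics"],T=c["T"]);print(n,c["intrinsics"],c["T"].round(3))
E
```

```text
pics
{'t': 0.0, 'q': array([-1.26940833e+00,  1.31157955e-01,  1.48925465e+00,  3.63381218e-06,
        1.52298925e+00, -8.53750535e-02]), 'dq': array([ 0.00123933,  0.0004064 ,  0.00024016, -0.00013039,  0.000998  ,
       -0.00019265]), 'joint_torque': array([-6.15497993e-04, -5.59838676e+01, -4.91765249e+01,  7.69159477e-02,
        3.58450657e-02, -1.73547960e-04]), 'tool_pos': array([ 0.22628481, -0.55545455,  0.40370258]), 'orientation': array([-2.60600291e+00,  1.75248598e+00,  2.21005476e-03]), 'force': array([-0.75472222, -0.31357571,  0.10509591]), 'wrist_torque': array([-0.01399949, -0.06544196,  0.00934436]), 'opening': 0.09318792833918915}
scene [[473.99191205   0.         321.06682109]
 [  0.         473.99191205 247.91844596]
 [  0.           0.           1.        ]] [[ 0.429  0.632 -0.645  1.345]
 [ 0.903 -0.302  0.305 -0.491]
 [-0.003 -0.714 -0.7    1.012]
 [ 0.     0.     0.     1.   ]]
side [[547.14005427   0.         315.91090051]
 [  0.         547.14005427 233.14329085]
 [  0.           0.           1.        ]] [[ 1.     0.005  0.015  0.481]
 [-0.006 -0.752  0.659 -1.083]
 [ 0.014 -0.659 -0.752  1.238]
 [ 0.     0.     0.     1.   ]]
wrist [[341.15281548   0.         320.36783061]
 [  0.         341.15281548 243.01647579]
 [  0.           0.           1.        ]] [[ 0.378 -0.89  -0.255  0.298]
 [-0.926 -0.364 -0.102 -0.528]
 [-0.002  0.275 -0.961  0.384]
 [ 0.     0.     0.     1.   ]]
```

View pics/scene0.png

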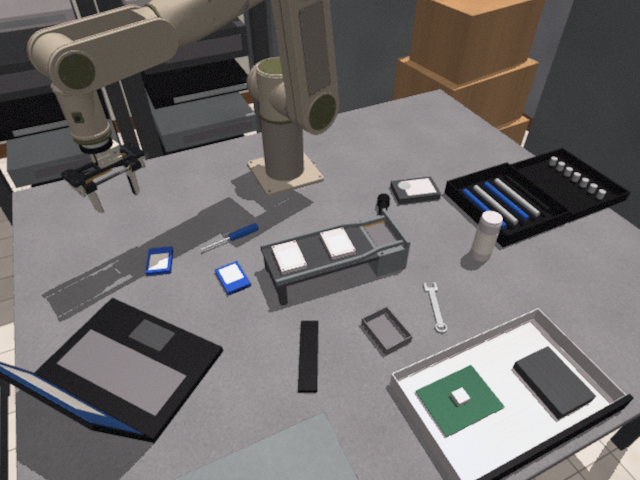

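View pics/side0.png

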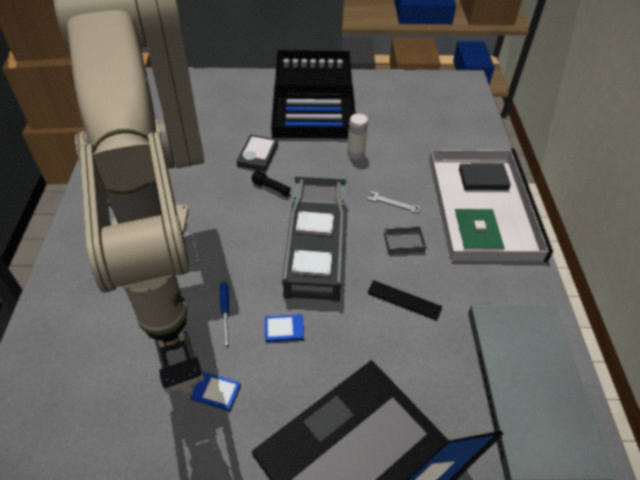

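View pics/wrist0.png

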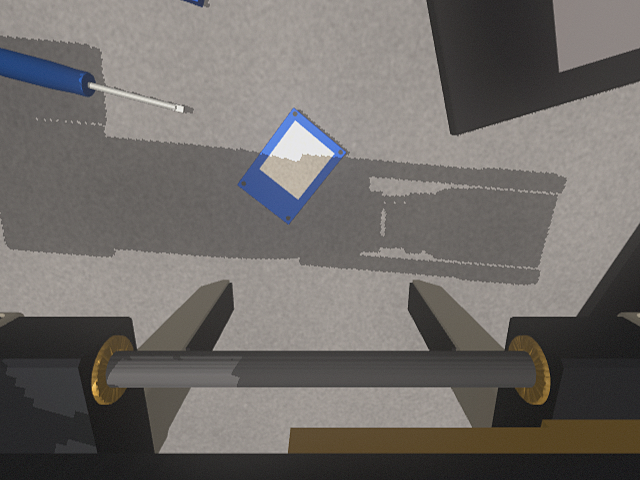

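The two drives with white labels lie on the magazine's tray: scene (338,242) is nearer the mouth, so drive_a, and (290,256) is drive_b. The two blue look-alikes on the table, scene (160,260) and (232,277), aren't part of the job. I'll confirm this in an enlarged crop.

```bash
python3 - <<'E'
import cv2
a=cv2.imread("pics/scene0.png")[190:310,245:425];cv2.imwrite("pics/s_crop.png",cv2.resize(a,None,fx=4.4,fy=4.4,interpolation=cv2.INTER_CUBIC))
a=cv2.imread("pics/side0.png")[165:305,265:365];cv2.imwrite("pics/d_crop.png",cv2.resize(a,None,fx=4.2,fy=4.2,interpolation=cv2.INTER_CUBIC))
E
```

```text
(no output)
```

View pics/s_crop.png

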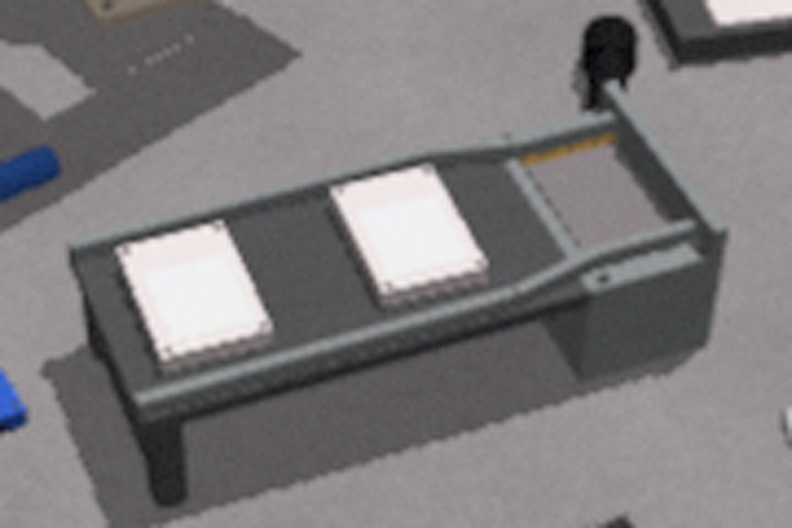

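View pics/d_crop.png

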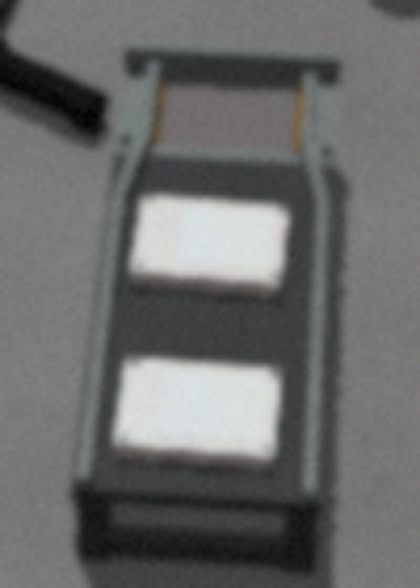

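Crop: both white-labelled aluminium drives lie on the tray. drive_a is at crop (410,235), nearer the brass-edged mouth, and drive_b is at (195,290). I'll get a rough magazine pose from these points.

```bash
cat > h.py <<'E'
import numpy as np,cv2
def load(n):
    d=np.load(f"pics/{n}.npz");return d["K"],d["T"]
def ray(K,T,uv,z):
    uv=np.atleast_2d(np.array(uv,float));p=(np.linalg.inv(K)@np.c_[uv,np.ones(len(uv))].T)
    d=(T[:3,:3]@p).T;o=T[:3,3];return o+d*((z-o[2])/d[:,2])[:,None]
def proj(K,T,P):
    P=np.atleast_2d(P);c=(P-T[:3,3])@T[:3,:3];p=c@K.T;return p[:,:2]/p[:,2:]
def drives(img,K,T,ztop=0.100,amin=300):
    g=img.min(2);m=((g>150)).astype(np.uint8);out=[]
    cs,_=cv2.findContours(m,cv2.RETR_EXTERNAL,cv2.CHAIN_APPROX_NONE)
    for c in cs:
        if cv2.contourArea(c)<amin: continue
        P=ray(K,T,c[:,0,:],ztop)[:,:2]
        r=cv2.minAreaRect((P*1000).astype(np.float32)); out.append((c[:,0].mean(0).round(0),np.round(r[0],1),np.round(r[1],1),round(r[2],1)))
    return out
E
python3 - <<'E'
from h import *
f=4.4
K,T=load("scene0")
s=lambda x,y:(245+x/f,190+y/f)
print(ray(K,T,[s(608,85),s(725,235)],.107).round(3)); print(ray(K,T,[s(72,250),s(140,402)],.097).round(3))
for d in drives(cv2.imread("pics/scene0.png"),K,T):print(d)
K,T=load("side0");s=lambda x,y:(265+x/4.2,165+y/4.2)
print(ray(K,T,[s(125,50),s(340,62)],.107).round(3));print(ray(K,T,[s(78,490),s(320,492)],.097).round(3))
for d in drives(cv2.imread("pics/side0.png"),K,T):print(d)
E
```

```text
[[0.444 0.14  0.107]
 [0.601 0.131 0.107]]
[[ 0.427 -0.239  0.097]
 [ 0.564 -0.248  0.097]]
(array([629., 463.]), array([1277.1,  185.6]), array([ 38.7, 120.4]), 19.1)
(array([596., 449.]), array([1220.1,  153.5]), array([ 32.6, 119.9]), 16.4)
(array([274., 460.]), array([ 957. , -404.3]), array([297.6, 127.6]), 64.5)
(array([ 12., 433.]), array([ 703. , -865.9]), array([ 13.7, 215.2]), 89.8)
(array([ 50., 390.]), array([ 638.7, -795.5]), array([278. ,  13.9]), 38.4)
(array([  7., 344.]), array([ 480.4, -873.6]), array([130.4,  29.8]), 0.4)
(array([502., 372.]), array([1042.3,   86.7]), array([263.7, 421.2]), 0.1)
(array([435., 304.]), array([806.8,  72.7]), array([ 33.4, 152.6]), 66.5)
(array([288., 255.]), array([ 491.9, -185.1]), array([ 71. , 102.3]), 84.8)
(array([337., 242.]), array([500.1, -41.4]), array([ 70.3, 101.8]), 83.7)
(array([417., 187.]), array([384.7, 295.9]), array([107.1,  76.2]), 75.5)
(array([307., 171.]), array([156.9,  33.7]), array([ 99.1, 190.8]), 50.4)
(array([74., 40.]), array([-1432.2,  -566.7]), array([237.9, 345.5]), 25.9)
[[0.441 0.136 0.107]
 [0.595 0.125 0.107]]
[[ 0.419 -0.248  0.097]
 [ 0.567 -0.248  0.097]]
(array([620., 419.]), array([1153.9, -611.3]), array([81.5, 22. ]), 90.0)
(array([605., 380.]), array([1154. , -519.8]), array([87.6, 23.4]), 90.0)
(array([280., 326.]), array([ 414.8, -382.6]), array([58.2, 47.7]), 1.3)
(array([312., 262.]), array([ 491.7, -183. ]), array([ 71.3, 100.6]), 83.9)
(array([315., 222.]), array([500. , -39.2]), array([ 71.4, 100.2]), 84.0)
(array([558., 256.]), array([1154.1, -130.5]), array([498.3,  24.4]), 89.9)
(array([482., 207.]), array([991.6,  37.3]), array([358.6, 233.5]), 90.0)
(array([258., 148.]), array([318.2, 275.7]), array([105.2,  74.4]), 76.2)
```

Request:
arm_command(motion=[{"slide": [0,0,-0.028],"turn": [0,0,-0.248]},{"slide": [0,0,-0.028],"turn": [0,0,-0.248]},{"slide": [0,0,-0.028],"turn": [0,0,-0.248]},{"slide": [0,0,-0.028],"turn": [0,0,-0.248]},{"slide": [0,0,-0.028],"turn": [0,0,-0.248]}], gripper=50)

```text
t: 0.57
tool_pos: [0.2263, -0.5556, 0.4608]
orientation: [-3.02, 0.865, 0.001]
force: [0.2, 0.5, -1.3]
opening: 0.0638
```

Request:
arm_command(motion=[{"slide": [0,0,-0.028],"turn": [0,0,-0.248]},{"slide": [0,0,-0.028],"turn": [0,0,-0.248]},{"slide": [0,0,-0.028],"turn": [0,0,-0.248]},{"slide": [0,0,-0.028],"turn": [0,0,-0.248]},{"slide": [0,0,0],"turn": [0,0,0]}])

```text
t: 0.98
tool_pos: [0.2264, -0.5558, 0.508]
orientation: [3.137, -0.097, 0.002]
force: [0.5, -0.9, 1.0]
opening: 0.0467
```

```bash
cat >> h.py <<'E'
from scipy.spatial.transform import Rotation as R
def delta(robot,target,yaw_deg):
    s=robot.read_state();Rm=R.from_rotvec(s["orientation"]).as_matrix()
    # tool x at yaw, z down
    c,si=np.cos(np.radians(yaw_deg)),np.sin(np.radians(yaw_deg))
    Rt=np.array([[c,si,0],[si,-c,0],[0,0,-1]]) 
    dR=R.from_matrix(Rm.T@Rt).as_rotvec()
    d=Rm.T@(np.array(target)-s["tool_pos"])
    print("t",round(s["t"],2),"pos",s["tool_pos"].round(4),"yaw",np.degrees(np.arctan2(Rm[1,0],Rm[0,0])).round(2),"F",s["force"].round(1),"open",round(s["opening"],4))
    print("slide total share",(d/0.4).round(4),"turn total share",(dR/0.5).round(4))
E
python3 - <<'E'
from h import *
from plant import robot
delta(robot,[.505,-.075,.5],-3.9)
E
```

```text
t 0.98 pos [ 0.2264 -0.5558  0.508 ] yaw -3.55 F [ 0.5 -0.9  1. ] open 0.0467
slide total share [ 0.6208 -1.2428  0.0169] turn total share [ 0.0061 -0.0023  0.0124]
```

Request:
arm_command(motion=[{"slide": [0.0414,-0.083,0],"turn": [0,0,0.006]},{"slide": [0.0414,-0.083,0],"turn": [0,0,0.006]},{"slide": [0.0414,-0.083,0],"turn": [0,0,0]},{"slide": [0.0414,-0.083,0],"turn": [0,0,0]},{"slide": [0.0414,-0.083,0],"turn": [0,0,0]}])

```text
t: 1.4
tool_pos: [0.3213, -0.3945, 0.5044]
orientation: [-3.138, 0.125, 0.001]
force: [1.3, -0.2, -0.6]
opening: 0.0463
```

Request:
arm_command(motion=[{"slide": [0.0414,-0.083,0],"turn": [0,0,0]},{"slide": [0.0414,-0.083,0],"turn": [0,0,0]},{"slide": [0.0414,-0.083,0],"turn": [0,0,0]},{"slide": [0.0414,-0.083,0],"turn": [0,0,0]},{"slide": [0.0414,-0.083,0],"turn": [0,0,0]}])

```text
t: 1.82
tool_pos: [0.4162, -0.2349, 0.5047]
orientation: [-3.139, 0.124, 0.001]
force: [0.6, -0.5, 0.1]
opening: 0.0466
```

Request:
arm_command(motion=[{"slide": [0.0414,-0.083,0],"turn": [0,0,0]},{"slide": [0.0414,-0.083,0],"turn": [0,0,0]},{"slide": [0.0414,-0.083,0],"turn": [0,0,0]},{"slide": [0.0414,-0.083,0],"turn": [0,0,0]},{"slide": [0.0414,-0.083,0],"turn": [0,0,0]}])

```text
t: 2.23
tool_pos: [0.5111, -0.0753, 0.5046]
orientation: [-3.139, 0.124, 0.001]
force: [1.4, -1.6, 0.4]
opening: 0.0463
```

Request:
arm_command(motion=[{"slide": [0,0,0],"turn": [0,0,0]},{"slide": [0,0,0],"turn": [0,0,0]},{"slide": [0,0,0],"turn": [0,0,0]},{"slide": [0,0,0],"turn": [0,0,0]},{"slide": [0,0,0],"turn": [0,0,0]}])

```text
t: 2.65
tool_pos: [0.5102, -0.0783, 0.5054]
orientation: [3.139, -0.121, -0.0]
force: [0.4, -0.5, 0.3]
opening: 0.0464
```

```bash
python3 - <<'E'
from h import *
from plant import robot
delta(robot,[.505,-.075,.5],-3.9)
c=robot.read_camera("wrist"); cv2.imwrite("pics/wrist1.png",c["pixels"]); np.savez("pics/wrist1.npz",K=c["intrinsics"],T=c["T"])
for d in drives(c["pixels"],c["intrinsics"],c["T"]):print(d)
E
```

```text
t 2.65 pos [ 0.5102 -0.0783  0.5054] yaw -4.41 F [ 0.4 -0.5  0.3] open 0.0464
slide total share [-0.0136 -0.0073  0.0135] turn total share [ 0.0004  0.0002 -0.0176]
(array([304., 292.]), array([ 493.7, -180.7]), array([62. , 97.3]), 84.3)
(array([310., 181.]), array([501.6, -41.7]), array([70.2, 99.4]), 83.7)
(array([314.,  93.]), array([513.9,  50.1]), array([  8.4, 100.5]), 86.2)
(array([632., 147.]), array([849. , -23.5]), array([ 23.1, 135.6]), 10.1)
(array([313.,  52.]), array([515.5,  87.5]), array([57.5, 90.6]), 86.2)
(array([375., 135.]), array([574.7,  -8.5]), array([260.5,  24.1]), 87.5)
(array([252., 142.]), array([437.4, -11.2]), array([287.6,  27. ]), 82.3)
(array([504.,  21.]), array([707.6, 102.4]), array([ 24.9, 136.9]), 68.0)
```

View pics/wrist1.png

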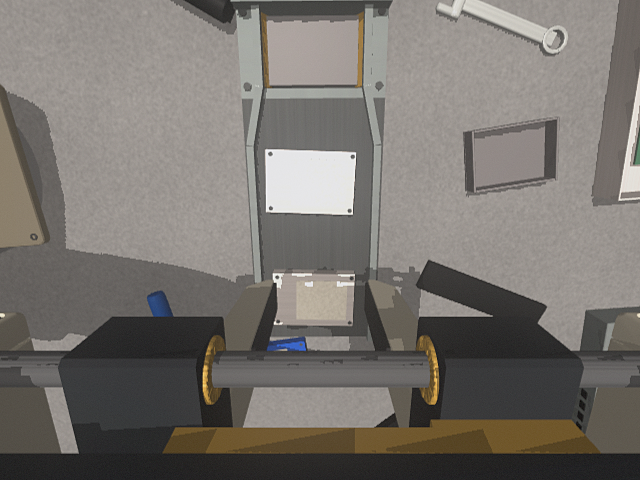

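```bash
python3 - <<'E'
from h import *
K,T=load("wrist1");im=cv2.imread("pics/wrist1.png")
for d in drives(im,K,T,.085)[2:3]:print("lip",d)
for d in drives(im,K,T,.080)[4:5]:print("platform",d)
g=im[:,:,:].astype(int)
for r in (45,70,93,125,200,240):print(r,im[r,230:400:2].mean(1).astype(int))
print(im[80:104,313].mean(1),im[0:30,313].mean(1))
cv2.imwrite("pics/w1c.png",cv2.resize(im[0:110,225:400],None,fx=4.5,fy=4.5,interpolation=cv2.INTER_CUBIC))
E
```

```text
lip (array([314.,  93.]), array([513.8,  52.2]), array([  8.7, 104.4]), 86.2)
platform (array([313.,  52.]), array([515.5,  92.2]), array([60.5, 95.3]), 86.2)
45 [139 143 148 144 165 166 169 166 168 167 166 166 166 166 168 154  78  85
 100 172 165 165 166 165 165 166 167 165 165 165 166 165 165 165 166 163
 164 165 163 165 163 165 164 164 162 162 162 161 160 162 160 160 159 161
 160 160 160 159 156 156 159 156 157 158 101 114 121 146 160 160 158 161
 160 163 159 159 159 159 160 148 150 155 150 154 149]
70 [146 154 150 152 153 168 166 167 167 166 167 169 167 167 166 171  69  97
  83 121 166 165 163 165 163 164 163 163 163 163 165 164 165 163 163 164
 163 164 162 162 162 162 163 161 162 160 159 160 160 159 158 161 159 159
 157 160 158 158 158 158 158 158 158 157 114 121  81 170 160 160 160 166
 161 161 160 159 157 160 153 151 153 153 153 152 154]
93 [145 148 154 150 154 160 169 169 171 167 168 168 165 164 165 168  58 114
 178 168 167 164 166 165 166 166 165 165 164 165 165 164 166 165 163 162
 163 163 164 167 166 165 166 164 165 162 163 164 165 162 160 161 161 160
 159 160 159 159 160 
[... 1146 characters left out ...]
 152 153]
[163.         162.33333333 161.33333333 166.33333333 142.66666667
  92.66666667  73.          82.         141.66666667 173.
 165.66666667 168.         168.33333333 165.33333333 167.
 166.66666667 169.33333333 164.         132.33333333 104.
 108.         108.66666667 110.33333333 108.66666667] [140.66666667  59.          65.66666667  71.          67.33333333
  67.66666667  69.66666667  68.33333333  69.33333333  68.66666667
  67.66666667  72.33333333  66.66666667  70.33333333  66.66666667
  90.33333333 110.         105.66666667 104.33333333 103.33333333
  97.33333333 137.33333333 170.33333333 165.         163.66666667
 162.66666667 163.66666667 161.66666667 164.         165.66666667]
```

View pics/w1c.png

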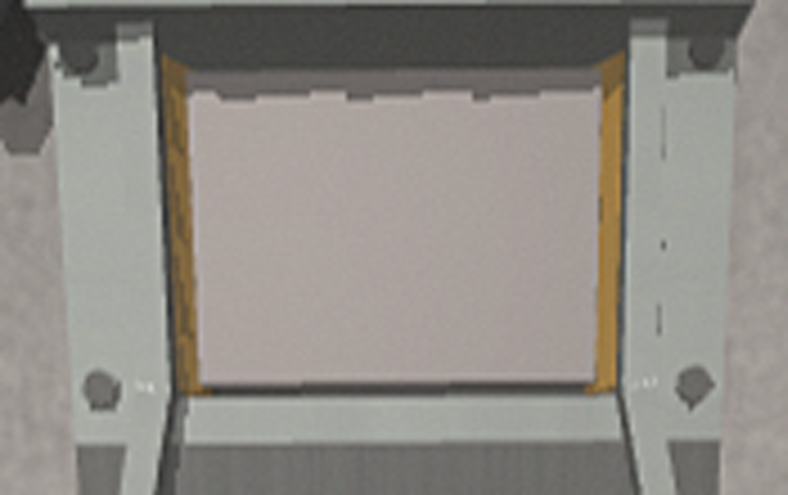

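Wrist view: drive_a's label is at (310,181), drive_b is partly in shadow at (314,298), and the mouth is at (313,52) with its lip at row 93. The fit gives the mouth centre at about (0.5166, 0.0937) and magazine yaw −3.8°. Drive_a is 7 mm off towards −x and 2.4° off line. I'll move in behind it with the fingers half open.

```bash
cat >> h.py <<'E'
M=np.array([.5166,.0937]);YAW=-3.8
ex=np.array([np.cos(np.radians(YAW)),np.sin(np.radians(YAW))]);ey=np.array([-ex[1],ex[0]])
def rel(p): d=np.array(p[:2])-M; return (np.array([d@ex,d@ey])*1000).round(1)
def go(robot,x,y,tipz):
    p=M+ex*x/1000+ey*y/1000; s=robot.read_state(); print("rel now",rel(s["tool_pos"]),"tipz",round(s["tool_pos"][2]-.186,4)); delta(robot,[p[0],p[1],tipz+.186],YAW)
E
python3 - <<'E'
from h import *
from plant import robot
go(robot,-6.7,-200,.09)
print(rel([.5010,-.041]),rel([.4923,-.182]))
E
```

```text
rel now [   5.  -172.1] tipz 0.3195
t 2.7 pos [ 0.5102 -0.0783  0.5055] yaw -4.4 F [ 0.6 -0.3 -0.5] open 0.0465
slide total share [-0.0286  0.07    0.5738] turn total share [ 0.0004 -0.0001 -0.0209]
[  -6.6 -135.4] [  -6.  -276.7]
```

Request:
arm_command(motion=[{"slide": [-0.006,0.014,0.08],"turn": [0,0,-0.004]},{"slide": [-0.006,0.014,0.08],"turn": [0,0,-0.004]},{"slide": [-0.006,0.014,0.08],"turn": [0,0,-0.004]},{"slide": [-0.006,0.014,0.08],"turn": [0,0,-0.004]},{"slide": [-0.005,0.014,0.08],"turn": [0,0,-0.004]}])

```text
t: 3.12
tool_pos: [0.4964, -0.1054, 0.3444]
orientation: [3.14, -0.104, 0.001]
force: [-0.0, -0.6, -0.5]
opening: 0.0463
```

Request:
arm_command(motion=[{"slide": [0,0,0.04],"turn": [0,0,0]},{"slide": [0,0,0.02],"turn": [0,0,0]},{"slide": [0,0,0],"turn": [0,0,0]},{"slide": [0,0,0],"turn": [0,0,0]},{"slide": [0,0,0],"turn": [0,0,0]}])

```text
t: 3.53
tool_pos: [0.4978, -0.1047, 0.3236]
orientation: [3.139, -0.101, 0.005]
force: [0.3, 0.8, 0.5]
opening: 0.0465
```

```bash
python3 - <<'E'
from h import *
from plant import robot
go(robot,-6.7,-200,.09)
c=robot.read_camera("side"); cv2.imwrite("pics/side2.png",cv2.resize(c["pixels"][130:320,200:420],None,fx=3,fy=3))
E
```

```text
rel now [  -5.6 -199.2] tipz 0.1376
t 3.53 pos [ 0.4978 -0.1047  0.3236] yaw -3.69 F [0.3 0.8 0.5] open 0.0465
slide total share [-0.003   0.0019  0.1189] turn total share [ 0.0014 -0.006   0.0038]
```

View pics/side2.png

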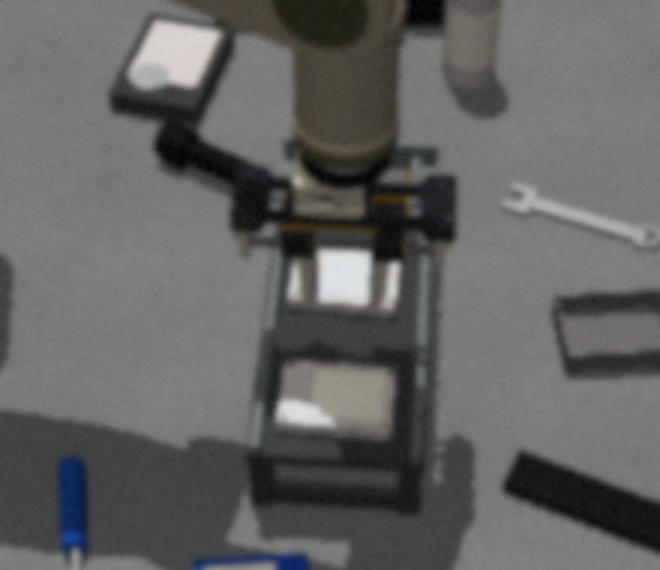

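Request:
arm_command(motion=[{"slide": [-0.003,0,0.04],"turn": [0,0,0]},{"slide": [0,0,0.035],"turn": [0,0,0]},{"slide": [0,0,0.025],"turn": [0,0,0]},{"slide": [0,0,0.012],"turn": [0,0,0]},{"slide": [0,0,0.005],"turn": [0,0,0]}])

```text
t: 4.0
tool_pos: [0.4959, -0.1042, 0.2745]
orientation: [-3.14, 0.1, 0.001]
force: [-0.5, 0.1, -0.4]
opening: 0.0469
```

```bash
python3 - <<'E'
from h import *
from plant import robot
go(robot,-6.7,-200,.09)
c=robot.read_camera("side"); cv2.imwrite("pics/side3.png",cv2.resize(c["pixels"][130:320,200:420],None,fx=3,fy=3))
c=robot.read_camera("wrist"); cv2.imwrite("pics/wrist3.png",c["pixels"])
E
```

```text
rel now [  -7.5 -198.8] tipz 0.0885
t 4.0 pos [ 0.4959 -0.1042  0.2745] yaw -3.66 F [-0.5  0.1 -0.4] open 0.0469
slide total share [ 0.0021  0.0029 -0.0037] turn total share [-0.0002  0.0007  0.0049]
```

View pics/side3.png

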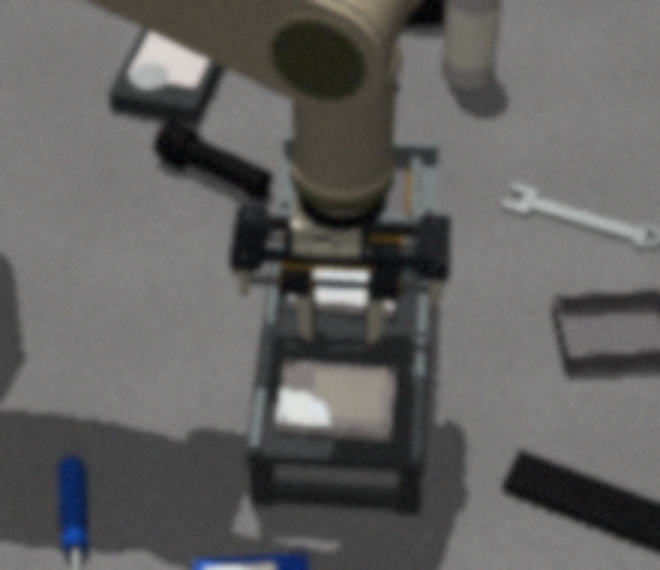

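View pics/wrist3.png

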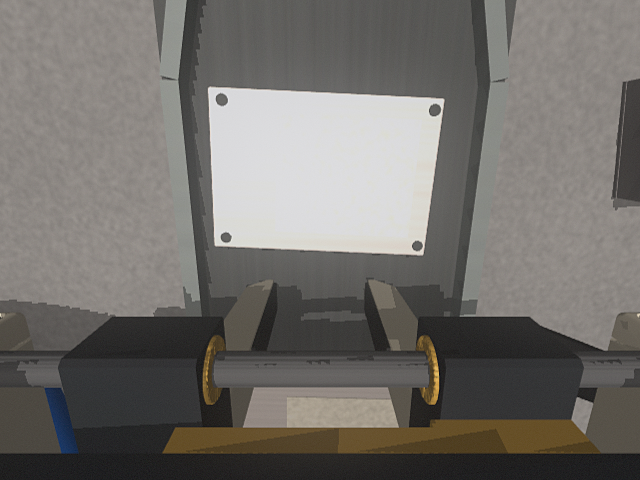

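The fingers are behind drive_a on the tray. In the wrist view, drive_a's rear edge is at row ~250 and the fingertips at row ~290. I'll start the push.

Request:
arm_command(motion=[{"slide": [0,-0.016,-0.003],"turn": [0,0,0.005]},{"slide": [0,-0.016,0],"turn": [0,0,0]},{"slide": [0,-0.016,0],"turn": [0,0,0]},{"slide": [0,-0.016,0],"turn": [0,0,0]},{"slide": [0,-0.016,0],"turn": [0,0,0]}])

```text
t: 4.52
tool_pos: [0.4982, -0.0717, 0.2764]
orientation: [3.139, -0.104, 0.001]
force: [0.2, -0.7, 1.2]
opening: 0.0469
```

```bash
python3 - <<'E'
from h import *
from plant import robot
go(robot,0,-130,.09)
c=robot.read_camera("wrist"); cv2.imwrite("pics/wrist4.png",c["pixels"])
for d in drives(c["pixels"],c["intrinsics"],c["T"],amin=5000):print(d,rel(d[1]/1000))
E
```

```text
rel now [  -7.4 -166.2] tipz 0.0904
t 4.52 pos [ 0.4982 -0.0717  0.2764] yaw -3.79 F [ 0.2 -0.7  1.2] open 0.0469
slide total share [ 0.0185 -0.0905  0.0011] turn total share [ 0.0009 -0.0017  0.0003]
(array([318., 210.]), array([500.6, -28.4]), array([69.2, 99.2]), 86.2) [  -7.9 -122.9]
```

View pics/wrist4.png

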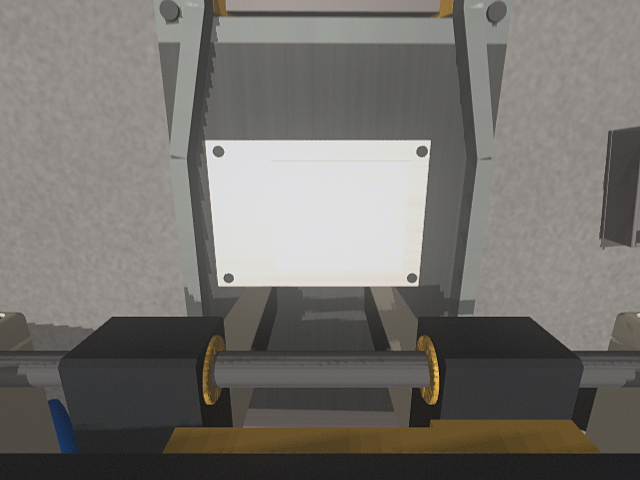

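Drive_a is now square to the fingers at magazine yaw. I'll push on with a small +x drift to centre it.

Request:
arm_command(motion=[{"slide": [0.0025,-0.014,0],"turn": [0,0,0]},{"slide": [0.004,-0.014,0],"turn": [0,0,0]},{"slide": [0.004,-0.014,0],"turn": [0,0,0]},{"slide": [0.004,-0.014,0],"turn": [0,0,0]},{"slide": [0.004,-0.014,0],"turn": [0,0,0]}])

```text
t: 4.98
tool_pos: [0.5074, -0.0444, 0.2759]
orientation: [3.14, -0.104, -0.0]
force: [-0.9, -2.1, 1.1]
opening: 0.0463
```

```bash
cat > look.py <<'E'
import sys
from h import *
from plant import robot
go(robot,float(sys.argv[2]),float(sys.argv[3]),float(sys.argv[4]))
c=robot.read_camera("wrist"); cv2.imwrite(f"pics/{sys.argv[1]}.png",c["pixels"])
np.savez(f"pics/{sys.argv[1]}.npz",K=c["intrinsics"],T=c["T"])
for d in drives(c["pixels"],c["intrinsics"],c["T"],amin=3000):
    if max(d[2])<130: print(d,rel(d[1]/1000))
E
python3 look.py wrist5 0 -100 .09
```

```text
rel now [   0.  -138.4] tipz 0.0899
t 4.98 pos [ 0.5074 -0.0444  0.2759] yaw -3.81 F [-0.9 -2.1  1.1] open 0.0463
slide total share [-0.     -0.0959 -0.0003] turn total share [ 0.      0.0003 -0.0004]
(array([318., 210.]), array([509.7,  -0.9]), array([68.9, 99.2]), 86.2) [ -0.6 -94.8]
```

View pics/wrist5.png

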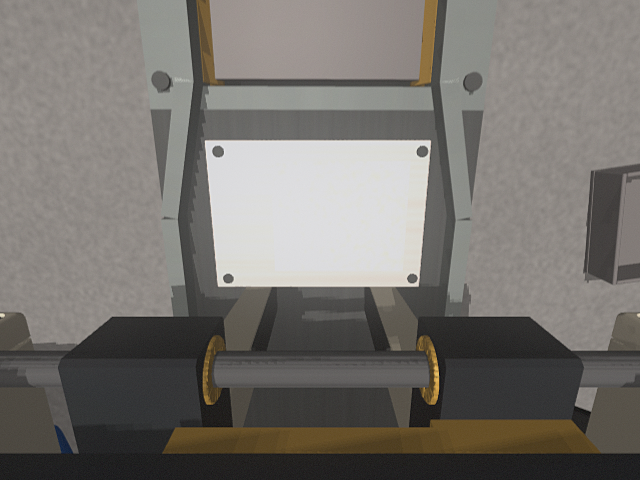

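Request:
arm_command(motion=[{"slide": [0,-0.018,0],"turn": [0,0,0]},{"slide": [0,-0.018,0],"turn": [0,0,0]},{"slide": [0,-0.018,0],"turn": [0,0,0]},{"slide": [0,-0.018,0],"turn": [0,0,0]},{"slide": [0,-0.018,0],"turn": [0,0,0]}])

```text
t: 5.45
tool_pos: [0.5096, -0.0082, 0.2759]
orientation: [-3.14, 0.104, 0.0]
force: [0.1, -1.4, 0.3]
opening: 0.0464
```

Request:
arm_command(motion=[{"slide": [0,-0.018,0],"turn": [0,0,0]},{"slide": [0,-0.018,0],"turn": [0,0,0]},{"slide": [0,-0.018,0],"turn": [0,0,0]},{"slide": [0,-0.018,0],"turn": [0,0,0]},{"slide": [0,-0.018,0],"turn": [0,0,0]}])

```text
t: 5.87
tool_pos: [0.5121, 0.0277, 0.2761]
orientation: [3.14, -0.104, 0.0]
force: [-0.1, -1.1, 2.3]
opening: 0.0462
```

```bash
python3 look.py wrist6 0 -41.4 .09
```

```text
rel now [ -0.1 -66.2] tipz 0.0901
t 5.87 pos [0.5121 0.0277 0.2761] yaw -3.81 F [-0.1 -1.1  2.3] open 0.0462
slide total share [ 0.0003 -0.062   0.0002] turn total share [ 0.0002 -0.0005 -0.0002]
(array([318., 211.]), array([514.4,  71.3]), array([ 69.4, 100. ]), 86.2) [ -0.7 -22.5]
```

View pics/wrist6.png

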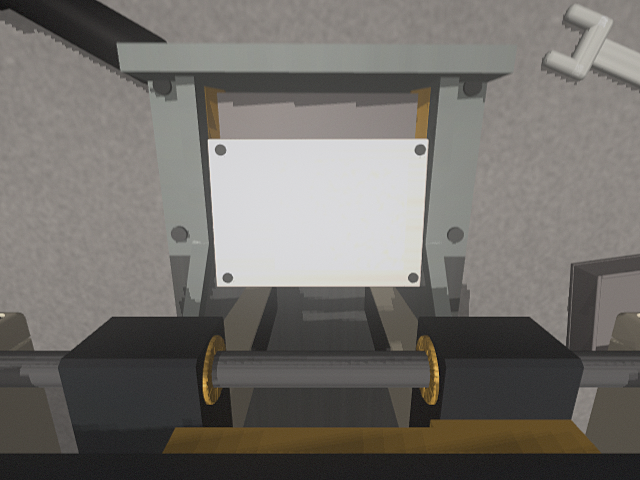

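Request:
arm_command(motion=[{"slide": [0,-0.011,0],"turn": [0,0,0]},{"slide": [0,-0.011,0],"turn": [0,0,0]},{"slide": [0,-0.011,0],"turn": [0,0,0]},{"slide": [0,-0.011,0],"turn": [0,0,0]},{"slide": [0,-0.011,0],"turn": [0,0,0]}])

```text
t: 6.33
tool_pos: [0.5135, 0.0492, 0.2758]
orientation: [-3.14, 0.105, 0.0]
force: [-0.5, -2.3, -0.7]
opening: 0.0462
```

Request:
arm_command(motion=[{"slide": [0,-0.003,0],"turn": [0,0,0]},{"slide": [0,-0.003,0],"turn": [0,0,0]},{"slide": [0,-0.002,0],"turn": [0,0,0]},{"slide": [0,0,0],"turn": [0,0,0]},{"slide": [0,0,0],"turn": [0,0,0]}])

```text
t: 6.75
tool_pos: [0.5138, 0.0521, 0.276]
orientation: [-3.14, 0.105, -0.0]
force: [-0.1, -0.1, 0.4]
opening: 0.0464
```

```bash
python3 look.py wrist7 0 -41.4 .09
```

```text
rel now [ -0.1 -41.7] tipz 0.09
t 6.75 pos [0.5138 0.0521 0.276 ] yaw -3.82 F [-0.1 -0.1  0.4] open 0.0464
slide total share [ 0.0002 -0.0008  0.    ] turn total share [-0.0005 -0.0005 -0.0007]
(array([312., 206.]), array([516.1,  96.2]), array([66. , 96.1]), 86.2) [-0.7  2.5]
```

View pics/wrist7.png

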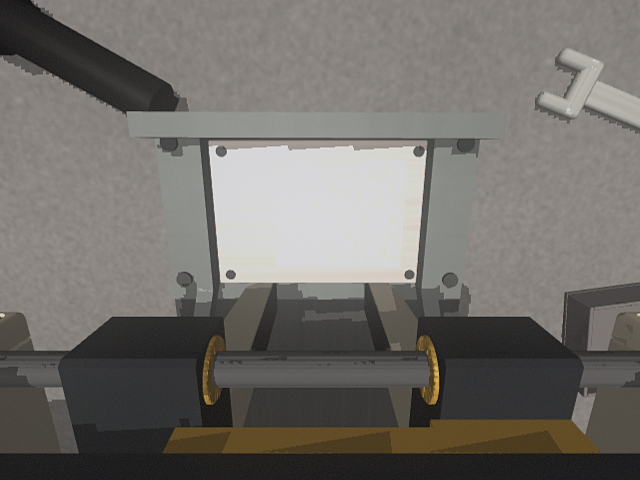

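Drive_a now lies over the mouth against the end stop, and it looks slightly smaller, so it has dropped in. I'll back off, lift, and go over its middle.

Request:
arm_command(motion=[{"slide": [0,0.015,0],"turn": [0,0,0]},{"slide": [0,0,-0.04],"turn": [0,0,0]},{"slide": [0,0,-0.04],"turn": [0,0,0]},{"slide": [0,-0.05,0],"turn": [0,0,0]},{"slide": [0,-0.072,0],"turn": [0,0,0]}])

```text
t: 7.22
tool_pos: [0.5172, 0.0934, 0.3093]
orientation: [3.139, -0.109, 0.004]
force: [1.0, 0.9, -0.3]
opening: 0.0467
```

Request:
arm_command(motion=[{"slide": [0,0,0],"turn": [0,0,0]},{"slide": [0,0,0],"turn": [0,0,0]},{"slide": [0,0,0],"turn": [0,0,0]},{"slide": [0,0,0],"turn": [0,0,0]},{"slide": [0,0,0],"turn": [0,0,0]}], gripper=30)

```text
t: 7.63
tool_pos: [0.5165, 0.094, 0.3077]
orientation: [3.14, -0.106, -0.001]
force: [-0.3, -0.2, -0.2]
opening: 0.0284
```

```bash
python3 look.py wrist8 0 1 .1; python3 - <<'E'
from h import *
from plant import robot
c=robot.read_camera("side"); np.savez("pics/side8.npz",K=c["intrinsics"],T=c["T"]);cv2.imwrite("pics/side8.png",cv2.resize(c["pixels"][130:290,230:400],None,fx=4,fy=4))
E
```

```text
rel now [-0.1  0.3] tipz 0.1217
t 7.63 pos [0.5165 0.094  0.3077] yaw -3.86 F [-0.3 -0.2 -0.2] open 0.0284
slide total share [ 0.0004 -0.0018  0.0543] turn total share [ 0.0004  0.0008 -0.0021]
(array([315., 251.]), array([516.6, 104.3]), array([69.3, 96.6]), 86.2) [-0.7 10.6]
(array([568., 161.]), array([661.2, 148.8]), array([24.3, 79.6]), 65.5) [140.6  64.6]
```

View pics/side8.png

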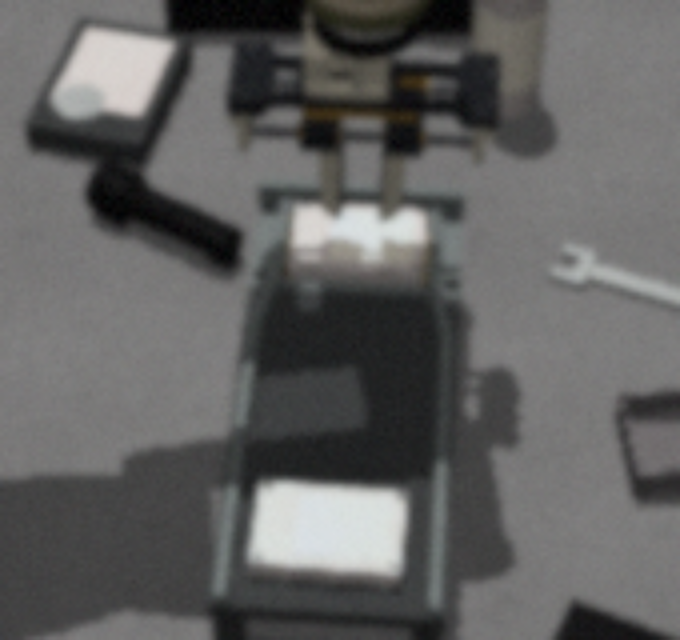

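View pics/wrist8.png

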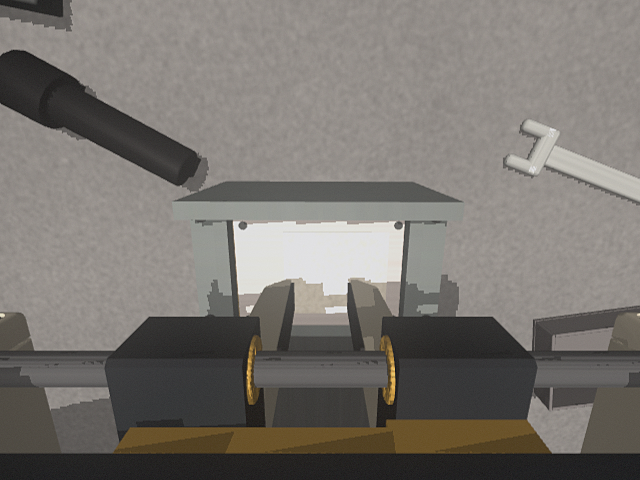

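Fingertips are above the middle of the seated drive_a. I'll press in small steps and watch the force.

Request:
arm_command(motion=[{"slide": [0,-0.002,0.025],"turn": [0,0,0]},{"slide": [0,0,0.025],"turn": [0,0,0]},{"slide": [0,0,0.012],"turn": [0,0,0]},{"slide": [0,0,0.012],"turn": [0,0,0]},{"slide": [0,0,0.01],"turn": [0,0,0]}])

```text
t: 8.15
tool_pos: [0.5163, 0.0955, 0.2735]
orientation: [3.14, -0.104, -0.002]
force: [-2.4, -1.4, 3.5]
opening: 0.028
```

Request:
arm_command(motion=[{"slide": [0,0,0.01],"turn": [0,0,0]},{"slide": [0,0,0.01],"turn": [0,0,0]},{"slide": [0,0,0.01],"turn": [0,0,0]},{"slide": [0,0,0.01],"turn": [0,0,0]},{"slide": [0,0,0.01],"turn": [0,0,0]}])

```text
t: 8.57
tool_pos: [0.5166, 0.0956, 0.2542]
orientation: [3.14, -0.104, -0.0]
force: [-2.4, -0.2, 5.5]
opening: 0.0281
```

```bash
python3 look.py wrist9 0 1 .067
```

```text
rel now [-0.2  1.9] tipz 0.0682
t 8.57 pos [0.5166 0.0956 0.2542] yaw -3.81 F [-2.4 -0.2  5.5] open 0.0281
slide total share [0.0004 0.0023 0.0029] turn total share [ 0.      0.0002 -0.0002]
(array([294., 275.]), array([506.4, 113.1]), array([52.8, 96.9]), 86.2) [-11.5  18.7]
```

View pics/wrist9.png

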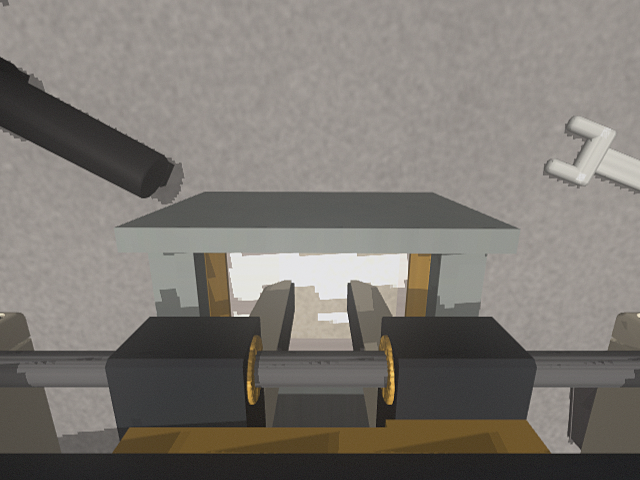

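Both brass catches now show over the drive's edges, at columns ~215 and ~418. I'll press 3 mm more, then lift and look.

Request:
arm_command(motion=[{"slide": [0,0,0.005],"turn": [0,0,0]},{"slide": [0,0,0.005],"turn": [0,0,0]},{"slide": [0,0,0],"turn": [0,0,0]},{"slide": [0,0,-0.01],"turn": [0,0,0]},{"slide": [0,0,-0.02],"turn": [0,0,0]}])

```text
t: 9.03
tool_pos: [0.5165, 0.0956, 0.2621]
orientation: [-3.14, 0.105, 0.001]
force: [0.4, -0.2, 0.5]
opening: 0.028
```

Request:
arm_command(motion=[{"slide": [0,0,-0.06],"turn": [0,0,0]},{"slide": [0,0,-0.1],"turn": [0,0,0]},{"slide": [0,0,-0.1],"turn": [0,0,0]},{"slide": [0,0.1,0],"turn": [0,0,0]},{"slide": [0,0.1,0],"turn": [0,0,0]}], gripper=50)

```text
t: 9.45
tool_pos: [0.5123, 0.0165, 0.3709]
orientation: [-3.14, 0.097, -0.012]
force: [0.7, 0.4, -1.4]
opening: 0.0464
```

Request:
arm_command(motion=[{"slide": [0,0.1,0],"turn": [0,0,0]},{"slide": [0,0.04,0],"turn": [0,0,0]},{"slide": [0,0,0],"turn": [0,0,0]},{"slide": [0,0,0],"turn": [0,0,0]},{"slide": [0,0,0],"turn": [0,0,0]}])

```text
t: 9.87
tool_pos: [0.5076, -0.0395, 0.3666]
orientation: [-3.139, 0.105, -0.0]
force: [0.2, 1.0, 0.3]
opening: 0.0466
```

```bash
python3 look.py wrist10 -6 -340 .19; python3 - <<'E'
from h import *
im=cv2.imread("pics/wrist10.png")
from plant import robot
c=robot.read_camera("side");print(drives(c["pixels"],c["intrinsics"],c["T"]))
cv2.imwrite("pics/side10.png",cv2.resize(c["pixels"][165:305,265:365],None,fx=4.2,fy=4.2,interpolation=cv2.INTER_CUBIC))
E
```

```text
rel now [-1.000e-01 -1.336e+02] tipz 0.1806
t 9.87 pos [ 0.5076 -0.0395  0.3666] yaw -3.82 F [0.2 1.  0.3] open 0.0466
slide total share [-0.0144  0.5161 -0.0238] turn total share [-0.0011 -0.0005 -0.0007]
(array([313., 408.]), array([ 492.8, -182.6]), array([42. , 98.6]), 86.2) [  -5.4 -277.3]
(array([512., 256.]), array([657.4, -65.2]), array([ 73.7, 119.1]), 63.6) [ 151.  -149.2]
(array([314.,  58.]), array([515.4,  89.3]), array([61.7, 82.3]), 86.2) [-0.9 -4.5]
[(array([620., 419.]), array([1153.6, -610.1]), array([83.8, 23.2]), 89.8), (array([219., 390.]), array([ 286.4, -546.1]), array([48.8, 58.3]), 73.1), (array([605., 380.]), array([1154. , -519.8]), array([87.7, 24.3]), 89.6), (array([280., 326.]), array([ 415. , -381.9]), array([57.6, 49.7]), 3.0), (array([306., 262.]), array([ 477.6, -182.4]), array([65.6, 73.4]), 82.8), (array([565., 274.]), array([1154. , -176.1]), array([589.5,  25.1]), 89.9), (array([482., 207.]), array([991.6,  37.3]), array([358.6, 233.6]), 90.0), (array([258., 148.]), array([318.7, 276. ]), array([106. ,  74.9]), 76.3)]
```

View pics/wrist10.png

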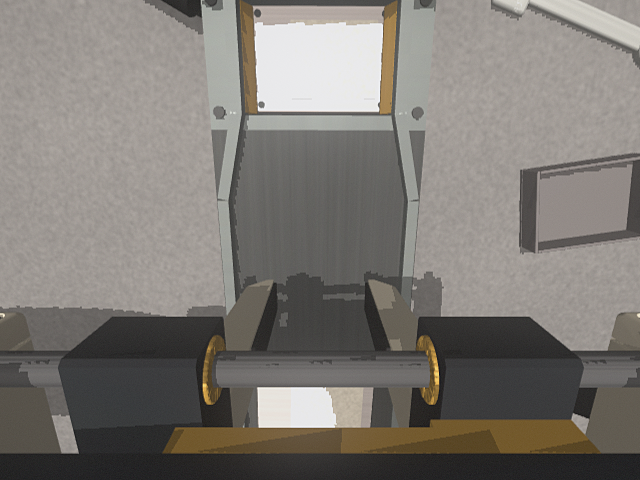

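View pics/side10.png

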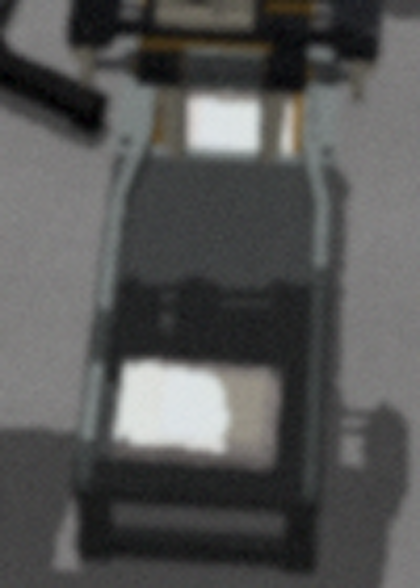

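Wrist view: drive_a's label is at (318,60), with both brass catches evenly over its edges at cols 243–256 and 381–394, so it's caught. I'll move behind drive_b.

Request:
arm_command(motion=[{"slide": [-0.005,0.09,0],"turn": [0,0,0]},{"slide": [-0.005,0.09,0],"turn": [0,0,0]},{"slide": [-0.005,0.09,0],"turn": [0,0,0]},{"slide": [0,0.09,0],"turn": [0,0,0]},{"slide": [0,0.09,0],"turn": [0,0,0]}])

```text
t: 10.38
tool_pos: [0.4897, -0.2196, 0.3664]
orientation: [-3.14, 0.101, -0.0]
force: [0.9, 0.0, 0.8]
opening: 0.0462
```

Request:
arm_command(motion=[{"slide": [0,0.08,0],"turn": [0,0,0]},{"slide": [0,0,0],"turn": [0,0,0]},{"slide": [0,0,0],"turn": [0,0,0]},{"slide": [0,0,0],"turn": [0,0,0]},{"slide": [0,0,0],"turn": [0,0,0]}])

```text
t: 10.8
tool_pos: [0.4879, -0.2496, 0.3662]
orientation: [-3.139, 0.101, 0.0]
force: [0.4, 0.1, -0.1]
opening: 0.0464
```

```bash
python3 look.py wrist11 -6 -345 .09
```

```text
rel now [  -5.8 -344.5] tipz 0.1802
t 10.8 pos [ 0.4879 -0.2496  0.3662] yaw -3.7 F [ 0.4  0.1 -0.1] open 0.0464
slide total share [-0.0003  0.0014  0.2255] turn total share [-0.0013  0.0004  0.0034]
(array([321., 159.]), array([ 493.3, -185.2]), array([69.9, 99.3]), 84.7) [  -4.8 -279.8]
```

View pics/wrist11.png

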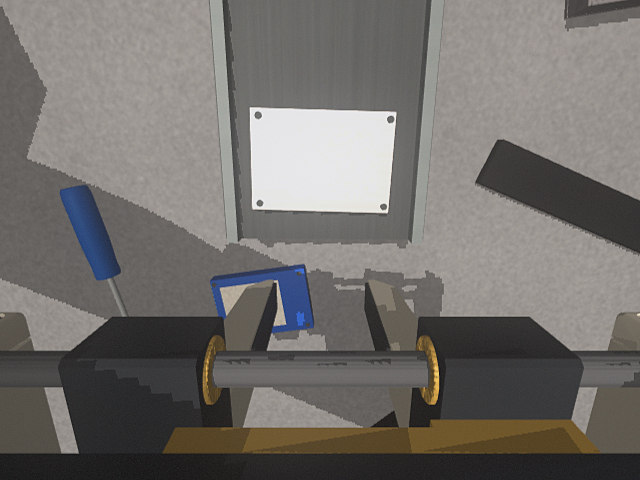

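Drive_b (label at (321,159)) is at rel (−4.8, −279.8). The blue look-alike at (265,295) lies below on the table and stays clear. I'll descend behind drive_b.

Request:
arm_command(motion=[{"slide": [0,0,0.07],"turn": [0,0,0]},{"slide": [0,0,0.07],"turn": [0,0,0.003]},{"slide": [0,0,0.05],"turn": [0,0,0]},{"slide": [0,0,0.025],"turn": [0,0,0]},{"slide": [0,0,0.009],"turn": [0,0,0]}])

```text
t: 11.27
tool_pos: [0.4871, -0.2498, 0.2746]
orientation: [-3.138, 0.104, 0.005]
force: [-0.4, 0.4, -1.4]
opening: 0.0465
```

Request:
arm_command(motion=[{"slide": [0.001,-0.016,0],"turn": [0,0,0]},{"slide": [0.001,-0.016,0],"turn": [0,0,0]},{"slide": [0,-0.016,0],"turn": [0,0,0]},{"slide": [0,-0.016,0],"turn": [0,0,0]},{"slide": [0,-0.016,0],"turn": [0,0,0]}])

```text
t: 11.68
tool_pos: [0.491, -0.2189, 0.2781]
orientation: [3.138, -0.106, 0.003]
force: [0.1, -1.4, 0.6]
opening: 0.0464
```

```bash
python3 look.py wrist12 0 -200 .09
```

```text
rel now [  -4.8 -313.6] tipz 0.0921
t 11.68 pos [ 0.491  -0.2189  0.2781] yaw -3.88 F [ 0.1 -1.4  0.6] open 0.0464
slide total share [ 0.0117 -0.2839  0.005 ] turn total share [ 0.0025 -0.0043 -0.0028]
(array([315., 209.]), array([ 492.7, -175.5]), array([68.9, 99.2]), 86.1) [  -6.  -270.2]
```

View pics/wrist12.png

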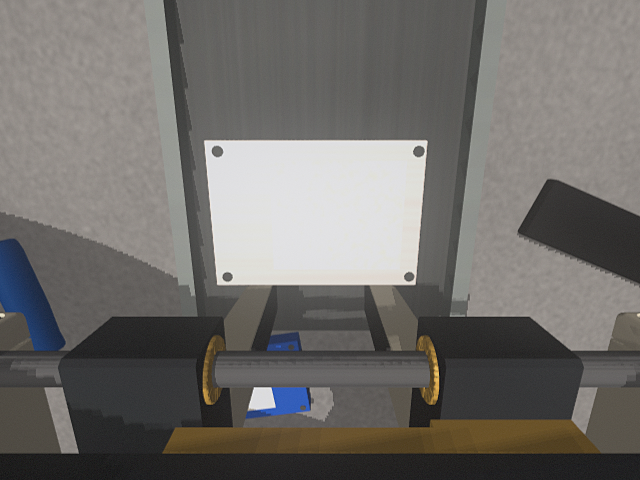

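Request:
arm_command(motion=[{"slide": [0.001,-0.018,0.002],"turn": [0,0,-0.003]},{"slide": [0.002,-0.02,0.002],"turn": [0,0,0]},{"slide": [0.003,-0.02,0],"turn": [0,0,0]},{"slide": [0.003,-0.02,0],"turn": [0,0,0]},{"slide": [0.003,-0.02,0],"turn": [0,0,0]}])

```text
t: 12.15
tool_pos: [0.498, -0.1797, 0.275]
orientation: [-3.14, 0.104, 0.0]
force: [-0.3, -1.5, 0.2]
opening: 0.047
```

Request:
arm_command(motion=[{"slide": [0.002,-0.02,0],"turn": [0,0,0]},{"slide": [0,-0.02,0],"turn": [0,0,0]},{"slide": [0,-0.02,0],"turn": [0,0,0]},{"slide": [0,-0.02,0],"turn": [0,0,0]},{"slide": [0,-0.02,0],"turn": [0,0,0]}])

```text
t: 12.57
tool_pos: [0.5013, -0.1398, 0.2751]
orientation: [-3.14, 0.104, 0.0]
force: [-1.0, -0.8, 0.7]
opening: 0.0463
```

Request:
arm_command(motion=[{"slide": [0,-0.02,0],"turn": [0,0,0]},{"slide": [0,-0.02,0],"turn": [0,0,0]},{"slide": [0,-0.02,0],"turn": [0,0,0]},{"slide": [0,-0.02,0],"turn": [0,0,0]},{"slide": [0,-0.02,0],"turn": [0,0,0]}])

```text
t: 12.98
tool_pos: [0.504, -0.1, 0.2751]
orientation: [-3.14, 0.104, 0.0]
force: [0.3, -0.5, -0.4]
opening: 0.0464
```

```bash
python3 look.py wrist13 0.7 -65 .09
```

```text
rel now [   0.2 -194.1] tipz 0.0891
t 12.98 pos [ 0.504  -0.1     0.2751] yaw -3.81 F [ 0.3 -0.5 -0.4] open 0.0464
slide total share [ 0.0011 -0.3227 -0.0023] turn total share [-0.0002  0.0004 -0.0003]
(array([316., 211.]), array([505.2, -56.5]), array([69.1, 99.2]), 86.2) [  -1.4 -150.6]
```

View pics/wrist13.png

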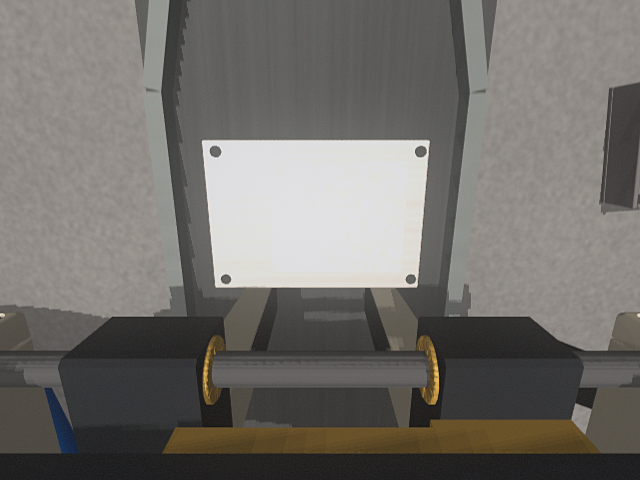

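Request:
arm_command(motion=[{"slide": [0.001,-0.02,-0.002],"turn": [0,0,0]},{"slide": [0.001,-0.02,0],"turn": [0,0,0]},{"slide": [0,-0.02,0],"turn": [0,0,0]},{"slide": [0,-0.02,0],"turn": [0,0,0]},{"slide": [0,-0.02,0],"turn": [0,0,0]}])

```text
t: 13.45
tool_pos: [0.5075, -0.0602, 0.2761]
orientation: [3.14, -0.105, 0.0]
force: [-0.1, -0.7, 0.8]
opening: 0.0464
```

Request:
arm_command(motion=[{"slide": [0,-0.02,0],"turn": [0,0,0]},{"slide": [0,-0.02,0],"turn": [0,0,0]},{"slide": [0,-0.02,0],"turn": [0,0,0]},{"slide": [0,-0.02,0],"turn": [0,0,0]},{"slide": [0,-0.02,0],"turn": [0,0,0]}])

```text
t: 13.87
tool_pos: [0.5101, -0.0202, 0.276]
orientation: [3.14, -0.104, 0.0]
force: [0.0, -0.2, 0.4]
opening: 0.0462
```

Request:
arm_command(motion=[{"slide": [0,-0.02,0],"turn": [0,0,0]},{"slide": [0,-0.02,0],"turn": [0,0,0]},{"slide": [0,-0.02,0],"turn": [0,0,0]},{"slide": [0,-0.02,0],"turn": [0,0,0]},{"slide": [0,-0.02,0],"turn": [0,0,0]}])

```text
t: 14.28
tool_pos: [0.5128, 0.0197, 0.2759]
orientation: [3.14, -0.104, -0.0]
force: [0.6, -1.9, 1.6]
opening: 0.0464
```

```bash
python3 look.py wrist14 0.7 -41.5 .09
```

```text
rel now [  1.1 -74.1] tipz 0.0899
t 14.28 pos [0.5128 0.0197 0.2759] yaw -3.81 F [ 0.6 -1.9  1.6] open 0.0464
slide total share [-0.001  -0.0816 -0.0002] turn total share [ 0.      0.0001 -0.0004]
(array([315., 188.]), array([514.6,  72.9]), array([88.3, 99.1]), 86.2) [ -0.6 -20.9]
```

View pics/wrist14.png

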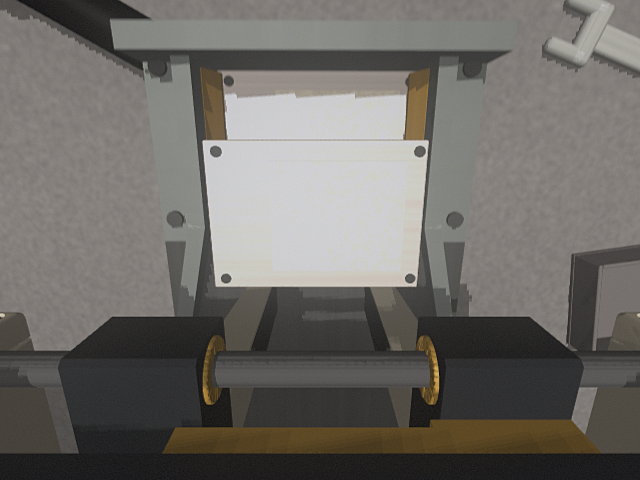

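Request:
arm_command(motion=[{"slide": [0,-0.0125,0],"turn": [0,0,0]},{"slide": [0,-0.0125,0],"turn": [0,0,0]},{"slide": [0,-0.0125,0],"turn": [0,0,0]},{"slide": [0,-0.0125,0],"turn": [0,0,0]},{"slide": [0,-0.0125,0],"turn": [0,0,0]}])

```text
t: 14.75
tool_pos: [0.5144, 0.0442, 0.2758]
orientation: [3.14, -0.105, -0.0]
force: [0.2, -1.1, -0.4]
opening: 0.0466
```

Request:
arm_command(motion=[{"slide": [0,-0.006,0],"turn": [0,0,0]},{"slide": [0,-0.006,0],"turn": [0,0,0]},{"slide": [0,-0.005,0],"turn": [0,0,0]},{"slide": [0,-0.002,0],"turn": [0,0,0]},{"slide": [0,0,0],"turn": [0,0,0]}])

```text
t: 15.17
tool_pos: [0.5149, 0.0516, 0.276]
orientation: [-3.14, 0.104, -0.0]
force: [-0.6, 0.3, 0.1]
opening: 0.0463
```

```bash
python3 look.py wrist15 0.7 -41.5 .09
```

```text
rel now [  1.1 -42.2] tipz 0.09
t 15.17 pos [0.5149 0.0516 0.276 ] yaw -3.8 F [-0.6  0.3  0.1] open 0.0463
slide total share [-0.0011 -0.0017 -0.0001] turn total share [-0.0003 -0.0001 -0.0001]
(array([313., 207.]), array([515.8,  95.2]), array([66.1, 96.5]), 86.1) [-0.9  1.4]
```

View pics/wrist15.png

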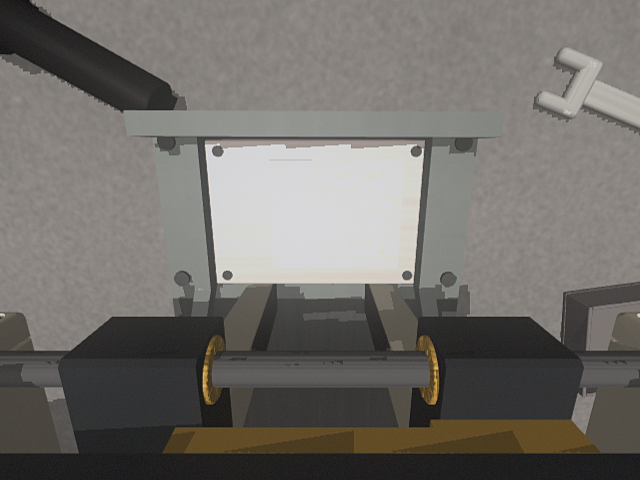

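Drive_b is seated over the mouth just as drive_a was. I'll repeat the press.

Request:
arm_command(motion=[{"slide": [-0.003,0.015,0],"turn": [0,0,0]},{"slide": [0,0,-0.04],"turn": [0,0,0]},{"slide": [0,0,-0.04],"turn": [0,0,0]},{"slide": [0,-0.05,0],"turn": [0,0,0]},{"slide": [0,-0.074,0],"turn": [0,0,0]}], gripper=50)

```text
t: 15.63
tool_pos: [0.5173, 0.0934, 0.3096]
orientation: [3.139, -0.11, 0.005]
force: [0.2, 0.4, -0.5]
opening: 0.0467
```

Request:
arm_command(motion=[{"slide": [0,0,0],"turn": [0,0,0]},{"slide": [0,0,0],"turn": [0,0,0]},{"slide": [0,0,0],"turn": [0,0,0]},{"slide": [0,0,0],"turn": [0,0,0]},{"slide": [0,0,0],"turn": [0,0,0]}], gripper=30)

```text
t: 16.05
tool_pos: [0.5166, 0.0941, 0.3078]
orientation: [3.14, -0.106, -0.0]
force: [0.1, -0.3, 0.5]
opening: 0.0281
```

Request:
arm_command(motion=[{"slide": [0,0,0.025],"turn": [0,0,0]},{"slide": [0,0,0.025],"turn": [0,0,0]},{"slide": [0,0,0.012],"turn": [0,0,0]},{"slide": [0,0,0.012],"turn": [0,0,0]},{"slide": [0,0,0.01],"turn": [0,0,0]}])

```text
t: 16.47
tool_pos: [0.5165, 0.0949, 0.2735]
orientation: [3.14, -0.105, -0.001]
force: [0.3, 0.1, 0.6]
opening: 0.0277
```

Request:
arm_command(motion=[{"slide": [0,0,0.01],"turn": [0,0,0]},{"slide": [0,0,0.01],"turn": [0,0,0]},{"slide": [0,0,0.01],"turn": [0,0,0]},{"slide": [0,0,0.01],"turn": [0,0,0]},{"slide": [0,0,0.01],"turn": [0,0,0]}])

```text
t: 16.88
tool_pos: [0.5166, 0.095, 0.2543]
orientation: [3.14, -0.104, -0.0]
force: [-2.5, -0.3, 6.2]
opening: 0.0279
```

```bash
python3 look.py wrist16 0 1 .066
```

```text
rel now [-0.1  1.3] tipz 0.0683
t 16.88 pos [0.5166 0.095  0.2543] yaw -3.81 F [-2.5 -0.3  6.2] open 0.0279
slide total share [0.0003 0.0007 0.0057] turn total share [ 0.0003  0.0002 -0.0002]
(array([271., 263.]), array([495. , 113.8]), array([ 53.2, 119.7]), 86.2) [-22.9  18.6]
```

View pics/wrist16.png

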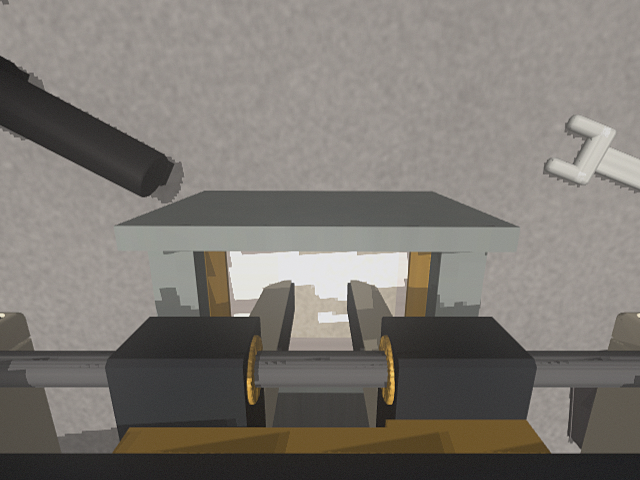

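Both catches have snapped in over drive_b, at cols ~215 and ~418. I'll press 3 mm more, lift clear and check.

Request:
arm_command(motion=[{"slide": [0,0,0.005],"turn": [0,0,0]},{"slide": [0,0,0.004],"turn": [0,0,0]},{"slide": [0,0,0],"turn": [0,0,0]},{"slide": [0,0,-0.01],"turn": [0,0,0]},{"slide": [0,0,-0.02],"turn": [0,0,0]}])

```text
t: 17.35
tool_pos: [0.5165, 0.095, 0.2625]
orientation: [3.14, -0.104, -0.001]
force: [0.7, -0.3, 0.4]
opening: 0.028
```

Request:
arm_command(motion=[{"slide": [0,0,-0.06],"turn": [0,0,0]},{"slide": [0,0,-0.1],"turn": [0,0,0]},{"slide": [0,0,-0.1],"turn": [0,0,0]},{"slide": [0,0.1,-0.02],"turn": [0,0,0]},{"slide": [0,0.1,-0.02],"turn": [0,0,0]}])

```text
t: 17.77
tool_pos: [0.5119, 0.0159, 0.3868]
orientation: [-3.14, 0.097, -0.009]
force: [1.2, -1.1, -0.6]
opening: 0.0281
```

Request:
arm_command(motion=[{"slide": [0,0.05,0],"turn": [0,0,0]},{"slide": [0,0,0],"turn": [0,0,0]},{"slide": [0,0,0],"turn": [0,0,0]},{"slide": [0,0,0],"turn": [0,0,0]},{"slide": [0,0,0],"turn": [0,0,0]}])

```text
t: 18.18
tool_pos: [0.5099, -0.0038, 0.3824]
orientation: [-3.139, 0.103, 0.001]
force: [-0.1, 0.2, -0.8]
opening: 0.0275
```

```bash
python3 look.py wrist17 0 1 .066; python3 - <<'E'
from h import *
from plant import robot
K,T=load("wrist17");im=cv2.imread("pics/wrist17.png")
for z in (.071,):
  for d in drives(im,K,T,z,3000): print(d,rel(d[1]/1000))
cv2.imwrite("pics/w17c.png",cv2.resize(im[0:260,200:440],None,fx=2.3,fy=2.3))
c=robot.read_camera("scene");cv2.imwrite("pics/scene17.png",c["pixels"])
E
```

```text
rel now [ -0.2 -97.8] tipz 0.1964
t 18.18 pos [ 0.5099 -0.0038  0.3824] yaw -3.76 F [-0.1  0.2 -0.8] open 0.0275
slide total share [ 0.0009 -0.2468  0.3262] turn total share [-0.0009  0.0013  0.0015]
(array([316., 112.]), array([515.6,  92.9]), array([61.7, 83. ]), 86.3) [-0.9 -0.9]
(array([232., 147.]), array([448.7,  67.9]), array([128.4,  26.2]), 81.4) [-66.  -30.2]
(array([561.,  63.]), array([690.7, 114.2]), array([ 26.9, 123.4]), 66.3) [172.4  32. ]
(array([316., 112.]), array([515.6,  95.3]), array([68.5, 92.2]), 86.3) [-1.1  1.5]
(array([232., 147.]), array([441.3,  67.5]), array([142.6,  29.1]), 81.4) [-73.4 -31.1]
(array([318.,  45.]), array([518.8, 146.6]), array([ 13.9, 177. ]), 85.7) [-1.3 52.9]
(array([561.,  63.]), array([710. , 118.9]), array([ 29.9, 137. ]), 66.3) [191.3  38. ]
```

View pics/w17c.png

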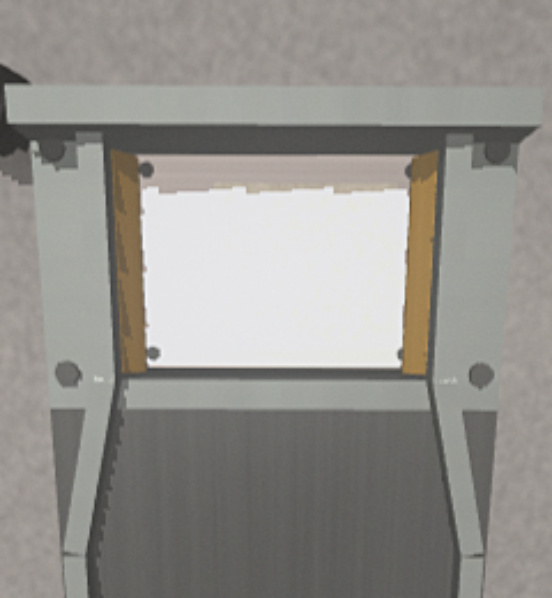

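View pics/scene17.png

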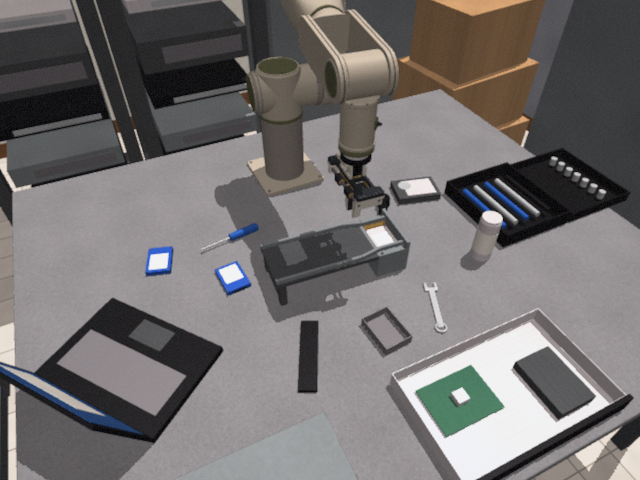

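Drive_b lies flat under both catches, which overlap its edges symmetrically. The tray is empty, nothing else has moved, and the arm is clear. I'll hand in now.

```bash
python3 - <<'E'
from plant import robot
print(robot.close_job())
E
```

```text
the job is handed in; nothing more can be done
None
```

Both drives are in the magazine under shut catches, and I handed the job in at about 18 s of the 62 s allowed. I pushed each drive along the tray with half-open fingers, drifting it sideways to line up with the mouth. Then I pressed it at the middle until the catches snapped in, plus about 3 mm more.

- **Catches:** the last wrist view shows both brass catches evenly over the upper drive. It showed the same over drive_a before I loaded drive_b.
- **Position:** the upper drive measures within about 2 mm of the mouth's centre (−1.1, +1.5 mm) and square to the magazine.
- **Forces:** the upward force read about 6 N at the end of each press, and no reading between moves came near a limit.
- **Surroundings:** by eye, the last scene picture shows the tray empty, the other things where they started and the gripper clear.

I had no direct reading of platform depth or catch travel, so I judged those from the images and the fingertip height. No check failed or disagreed, and handing in reports no verdict.

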